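# Slide the debris board under the bee hive

## Robot

A 6-joint arm with a two-finger parallel gripper is mounted at the origin on the work surface. World frame = base frame: x ahead of the robot, y to its left, z up, the work surface at z = 0. Lengths are in mm, angles in rad, forces in N, time in s.
With the tool pointing down it reaches from about 300 to 775 mm from the base axis. Payload 14.6 kg.
Tool frame: the origin (TCP) lies midway between the tips of the shut fingers; the grasp point (between the pads) lies grasp_offset behind it (grasp_offset is the distance from the TCP to the grasp point, in mm); z points along the fingers, y is the line along which they close (so a half turn about z gives the same grasp; the last joint's range is limited). The gripper opens to 94 mm and grips with 3 to 60 N. Pads are 16 mm wide; open, the fingers measure 119 mm over their backs; the gripper's body (75 mm by 177 mm) begins 78 mm behind the grasp point.
Start: joints at [-1.31, 0.3, 1.521, -0, 1.321, -0.067], TCP at [177.071, -520.706, 205.446] pointing down, gripper open.
Joint ranges: [-3.03, 3.03], [-0.79, 2.21], [0.23, 2.52], [-1.04, 4.18], [0, 3.07], [-2.55, 2.55]. Speed limits (rad/s): [2.22, 2.22, 2.57, 3.14, 3.14, 3.14].

## Interface

Orientations are given as [roll, pitch, yaw] about the fixed x, y, z axes, in that order (R = Rz(yaw) Ry(pitch) Rx(roll)).
In Python, from cell import * gives the robot as it stands. The module is installed in compiled form; this text tells all that it offers.
- The arm moves only by the shell command python3 -m jog 'ROWS' [FORCE]. ROWS is JSON, a list of rows, each a list of 3 entries, a list of its own where there are three numbers: the finger opening in mm, from 0 to 94, then the shift along the tool's x, y, z in units of 50 mm (1.0 is 50 mm), then the turn about the tool's z in units of 180 degrees (1.0 is 180 degrees). In form: [[fingers, [dx, dy, dz], twist], ...]. A call has 1 to 20 rows; each row shifts and turns the commanded pose from where the row before left it, along the tool's axes as they then stand; what a row does not reach is not made up. A row lasts 1/10 s, in which the tool goes at most 50 mm and 8.59 degrees, less where a joint would pass 70% of its speed; a pose out of reach is approached as far as the arm can. A call with a number of a shift or a turn outside -1 to 1 is refused whole. A call with a gripper value outside its range is refused whole. The fingers move at their own pace and stop on an object; FORCE is the grip in N (left out, the last holds). Time passes only in rows, so rows that do not move let the fingers close. It gives the time, the measured TCP pose, the force, the opening and the grip force at its end, in the units of the state.
- read_state(): the state, without advancing time (a new reading comes with each control period).
- camera(name): name is "scene" or "top"; returns the picture (480x640x3 uint8, red, green, blue); there is no depth.
- calibration(name): a dict with "mtx" (3x3 intrinsics, pixels), "distortion" ([k1, k2, p1, p2, k3] as OpenCV has them; the pictures are not rectified), "cam_to_world" (4x4, takes a point from camera to world coordinates). Camera axes: x right, y down, z forward; pixel columns grow to the right and rows downward; lengths in mm; the calibration is good to about 2 mm. A picture is of the moment at which its call begins. calibration takes no time and is no camera call.
- sign_off(): hands the job in; it is judged then, once.
Trained networks look in the newest picture that a camera, given by its name, has taken for a name from the list of things; names that differ only in an ending like _2 or _b are one class to them, and where a whole thing is asked for, a point or a joint stands for the part that bears it (a point fixed in the world has none). Each returns a list of dicts, best first, with "conf" (0 to 1); they miss things now and then, are a little off and sometimes report something else, mostly with a low value. They report only what shows in the picture. A call takes as long as a camera call.
- regions_of(camera, query): "pixels" (480x640 bool, what is visible of it) and "rect" ([centre column, centre row, width, height] in pixels, round what is visible of it).
The state is a dict: "clock": time; "joints": joint angles; "qd": joint speeds; "effort": joint torques, N m; "eef_pos": TCP position; "eef_rot": TCP orientation; "wrist_force": force on the tool from outside, world axes, zero at the start; "moment": the same for the moment, N m; "finger_gap": finger opening in mm; "finger_force": force on a finger pad.
Only numpy, scipy, OpenCV 4.12 (cv2) and the standard library are available. Lean on these libraries where they do the work, as an engineer would, in place of code of your own. Each camera call takes 0.05 s, during which the arm holds its last target. There are 200 camera calls.

## Task

Slide the white debris board into the low gap under the bee hive's raised floor, pink end last, until it is fully home against the stop at the back, then leave it there. Only push it with the fingertips, flat on the bench: do not lift or tip it, do not ram it against the hive, and do not bump the hive with the hand. Leave the bottle, the jar, the pick and the hive cover as they stand.

Things in the scene. Friction and masses are not known exactly. Their poses are not given: they have to be found in the camera images.
- board: the loose debris board: a flat plywood rectangle 220 long x 120 wide x 12 mm thick, 0.14 to 0.28 kg, white gridded top, pink strip across its trailing end. It lies flat on the bench. Origin: centre of its underside. +x points along its length to the leading (plain) end, the pink end is at -x (110 mm from the origin each way); y is across its width; z up
- board_lead (a point): middle of the board's leading (plain) end, at its underside: 110 mm from the board's origin along its +x
- hive: the bee hive, fixed: a wooden box 180 x 180 mm in plan, 117 mm high, open at the top with brown nest inside. Its floor is raised on two side runners, leaving a tunnel 15 mm high, 128 mm wide and 165 mm deep whose floor is the bench. Open only at the front, which faces the hive's own -x. Origin: centre of the footprint at bench level; y across, tunnel centred on y = 0; push the board along the hive's +x
- hive_mouth (a point): middle of the tunnel's opening at bench level, in the hive's front face, 90 mm from its origin along its -x; axes as the hive's. The runners (15 mm high) reach 34 mm out from this face and splay, so that the mouth is 148 mm wide between their ends and narrows to 128 mm at the face; over their outsides the splayed ends measure 186 mm
- hive_stop (a point): middle of the back stop's face at bench level, 75 mm from the hive's origin along its +x; axes as the hive's. When the board is home its leading end touches here, its pink end sticks out 55 mm in front of the hive's front face, and its origin is at x = -35 mm, y = 0 in the hive's frame
- bottle: bystander: clear sampling bottle with a pink cap in a grey foot, 80 mm across the foot, 174 mm high, standing loose; origin at the centre of its underside
- jar: bystander: amber honey jar, 68 mm across, 85 mm high, standing loose; origin at the centre of its underside
- pick: bystander: green-handled pick, 170 mm long, lying loose along its own x; origin near its middle
- cover: bystander: the hive's wooden cover, 190 x 190 x 18 mm with a batten (36 mm high in all), lying loose on the bench; origin at the centre of its underside

How it is judged:
By the outcome, as a careful person would: the job done as asked, in the order asked, and still so for the second after the job is handed in, with the robot touching nothing.
It also fails if it takes over 64 s, if anything falls off the work surface, if the arm or the gripper's body presses on something with over 40 N, if the wrist force passes 120 N, or if a joint passes its speed limit or range.

## Working session

There is one attempt and no reset: what is moved stays moved. The work goes in short steps, Python scripts to look and compute and a shell command to move; the robot and the scene stay as the last step left them, time stands still between calls to the robot, and variables do not carry over. Pictures are saved under pics/ and viewed, at most 10 in all, crops included, and the job is handed in when it is done.

```bash
mkdir -p pics; cat > h.py <<'E'
from cell import *
import numpy as np, cv2
def ray(cam,uv,z):
    c=calibration(cam);M=np.array(c["mtx"]);D=np.array(c["distortion"]);T=np.array(c["cam_to_world"])
    p=cv2.undistortPoints(np.array(uv,float).reshape(-1,1,2),M,D).reshape(-1,2)
    d=np.c_[p,np.ones(len(p))]@T[:3,:3].T;o=T[:3,3]
    return (o+d*((z-o[2])/d[:,2])[:,None])[:,:2]
def proj(cam,P):
    c=calibration(cam);T=np.linalg.inv(np.array(c["cam_to_world"]))
    r,_=cv2.Rodrigues(T[:3,:3])
    return cv2.projectPoints(np.array(P,float).reshape(-1,1,3),r,T[:3,3],np.array(c["mtx"]),np.array(c["distortion"]))[0].reshape(-1,2)
def snap(cam,f):
    im=camera(cam);cv2.imwrite(f,im[:,:,::-1]);return im
E
python3 - <<'E'
from h import *
for c in("top","scene"):
    snap(c,f"pics/{c}0.png");print(c,np.round(calibration(c)["cam_to_world"],2).tolist())
    for q in("board","hive","bottle","jar","pick","cover"):
        for r in regions_of(c,q)[:2]:print(c,q,round(r["conf"],2),np.round(r["rect"]))
print(read_state())
E
```

```text
top [[-0.02, -1.0, 0.08, 432.97], [-1.0, 0.02, 0.01, 29.72], [-0.02, -0.08, -1.0, 1022.26], [0.0, 0.0, 0.0, 1.0]]
top board 0.63 [390. 223. 111.  77.]
top hive 0.97 [264. 222. 114.  98.]
top bottle 0.7 [140. 191.  70.  48.]
top jar 0.66 [544. 192.  48.  34.]
top pick 0.78 [536. 283.  13.  77.]
top pick 0.45 [264. 222. 118.  97.]
top cover 0.82 [142. 293.  97.  94.]
scene [[-0.41, 0.59, -0.69, 1515.35], [0.91, 0.28, -0.3, 457.22], [0.02, -0.76, -0.65, 953.0], [0.0, 0.0, 0.0, 1.0]]
scene board 0.83 [265. 231. 101.  44.]
scene board 0.34 [369. 247. 116. 106.]
scene hive 0.74 [371. 248. 114. 110.]
scene bottle 0.83 [479. 296.  50.  85.]
scene jar 0.89 [139. 196.  33.  43.]
scene jar 0.18 [478. 295.  47.  83.]
scene pick 0.5 [184. 164.  43.  33.]
scene cover 0.9 [506. 262. 104.  82.]
{'clock': 0.7, 'joints': array([-1.30956943e+00,  2.99904004e-01,  1.52102789e+00,  6.86126692e-06,
        1.32068610e+00, -6.65951568e-02]), 'qd': array([ 0.00092587,  0.00010989, -0.00249114, -0.00038269,  0.00064491,
       -0.00121104]), 'effort': array([ 1.93982887e-03, -5.31567550e+01, -3.52877676e+01,  7.09853182e-02,
        2.14678893e-02, -6.19159823e-05]), 'eef_pos': array([ 177.08687651, -520.69258836,  205.43157187]), 'eef_rot': array([-3.14156781e+00, -8.31945826e-06,  3.27820351e-01]), 'wrist_force': array([ 0.27273068, -0.44312931, -0.20529731]), 'moment': array([ 0.02083799, -0.01189942,  0.00639862]), 'finger_force': 0.0, 'finger_gap': 93.73853958644273}
```

```bash
python3 - <<'E'
from h import *
im=cv2.imread("pics/top0.png");c=im[140:340,150:480];cv2.imwrite("pics/topc.png",cv2.resize(c,None,fx=2.4,fy=2.4,interpolation=cv2.INTER_CUBIC))
E
```

```text
(no output)
```

View pics/topc.png

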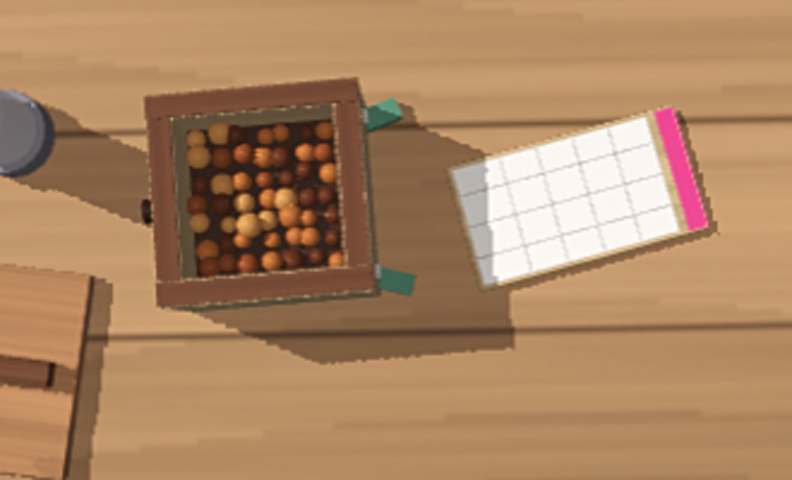

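View pics/scene0.png

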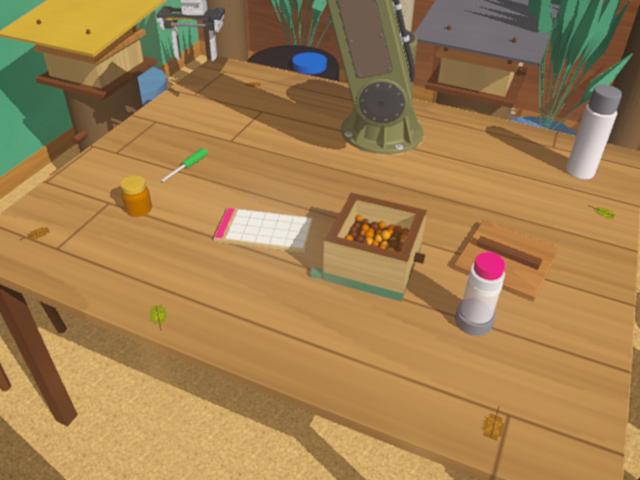

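The top crop shows the board with its pink end right: corners at crop (450,170), (670,107), (708,230) and (487,290). The hive's rim corners are (145,97), (358,78), (380,290) and (158,307), and its green runner tips are on the right, facing the board. The scene view shows the jar and pick behind the pink end, clear of it.

```bash
cat >> h.py <<'E'
def fit(loc,W):
    loc=np.array(loc,float);W=np.array(W,float);a=loc-loc.mean(0);b=W-W.mean(0)
    th=np.arctan2((a[:,0]*b[:,1]-a[:,1]*b[:,0]).sum(),(a*b).sum())
    R=np.array([[np.cos(th),-np.sin(th)],[np.sin(th),np.cos(th)]]);t=W.mean(0)-R@loc.mean(0)
    return t,th,np.linalg.norm(loc@R.T+t-W,axis=1)
def inhive(P,t,th):
    c,s=np.cos(th),np.sin(th);return (np.array(P)-t)@np.array([[c,-s],[s,c]])
E
python3 - <<'E'
from h import *
f=lambda L:np.array(L,float)/2.4+[150,140]
# board frame: x to lead(+y world), y left = world -x
B=ray("top",f([(450,170),(670,107),(708,230),(487,290)]),12)
H=ray("top",f([(145,97),(358,78),(380,290),(158,307)]),117)
print(B.round(),H.round())
bt,bth,e=fit([(110,-60),(-110,-60),(-110,60),(110,60)],B);print("board",bt,bth,e)
ht,hth,e=fit([(90,-90),(-90,-90),(-90,90),(90,90)],H);print("hive",ht,hth,e)
print("board in hive",inhive(bt,ht,hth),bth-hth)
R=ray("top",f([(390,99),(402,112),(415,279),(411,295)]),15);print("runner tips in hive",inhive(R,ht,hth).round())
for q,z in(("jar",85),("pick",10)):
    print(q,ray("top",[{"jar":(544,192),"pick":(536,283)}[q]],z))
E
```

```text
[[ 586.   14.]
 [ 641. -193.]
 [ 525. -223.]
 [ 474.  -18.]] [[638. 271.]
 [650.  91.]
 [472.  75.]
 [461. 259.]]
board [ 556.82588536 -105.1588014 ] 1.8266371523417855 [3.04676683 3.91083252 3.59817767 5.33748216]
hive [555.25631804 173.8829358 ] 1.6390793876382224 [1.10998083 1.38197305 2.97755954 2.58567831]
board in hive [-278.4985548    17.47311109] 0.1875577647035631
runner tips in hive [[-112.  -91.]
 [-123.  -78.]
 [-121.   78.]
 [-116.   92.]]
jar [[ 606.45417089 -417.15213355]]
pick [[ 416.77368964 -422.71471983]]
```

```bash
python3 -m jog '[[0,[0,0,0],-0.0464],[0,[0,0,0],-0.0464],[0,[0,0,0],-0.0464],[0,[0,0,0],-0.0464],[0,[0,0,0],-0.0464],[0,[0,0,0],-0.0464],[0,[0,0,0],-0.0464],[0,[0,0,0],-0.0464],[0,[0,0,0],-0.0464],[0,[0,0,0],0]]'
python3 -m jog '[[0,[0.72,0.5,0],0],[0,[0.72,0.5,0],0],[0,[0.72,0.5,0],0],[0,[0.72,0.5,0],0],[0,[0.72,0.5,0],0],[0,[0.72,0.5,0],0],[0,[0.72,0.5,0],0],[0,[0.72,0.5,0],0],[0,[0.72,0.5,0],0],[0,[0.72,0.5,0],0],[0,[0.72,0.5,0],0],[0,[0.72,0.5,0],0],[0,[0,0,0],0],[0,[0,0,0],0]]'
```

```text
clock: 1.7
eef_pos: [177.0, -520.7, 205.5]
eef_rot: [-3.142, -0.0, 1.642]
wrist_force: [0.2, 0.7, -0.2]
finger_gap: 17.3
finger_force: 0.0
clock: 3.1
eef_pos: [446.6, -68.6, 205.3]
eef_rot: [-3.141, 0.0, 1.638]
wrist_force: [-0.3, 0.4, -0.3]
finger_gap: 0.7
finger_force: 0.0
```

```bash
python3 -m jog '[[0,[0,0,0.5],0],[0,[0,0,0.5],0],[0,[0,0,0.5],0],[0,[0,0,0.5],0],[0,[0,0,0.5],0],[0,[0,0,0.5],0],[0,[0,0,0.4],0],[0,[0,0,0.3],0],[0,[0,0,0.2],0],[0,[0,0,0.08],0],[0,[0,0,0],0]]'
python3 - <<'E'
from h import *
im=snap("top","pics/t1.png");c=im[140:340,150:480,::-1];cv2.imwrite("pics/t1c.png",cv2.resize(c,None,fx=2.4,fy=2.4,interpolation=cv2.INTER_CUBIC))
E
```

```text
clock: 4.2
eef_pos: [446.5, -69.6, 6.5]
eef_rot: [-3.141, -0.0, 1.638]
wrist_force: [0.7, 0.1, 0.1]
finger_gap: 0.1
finger_force: 0.0
```

View pics/t1c.png

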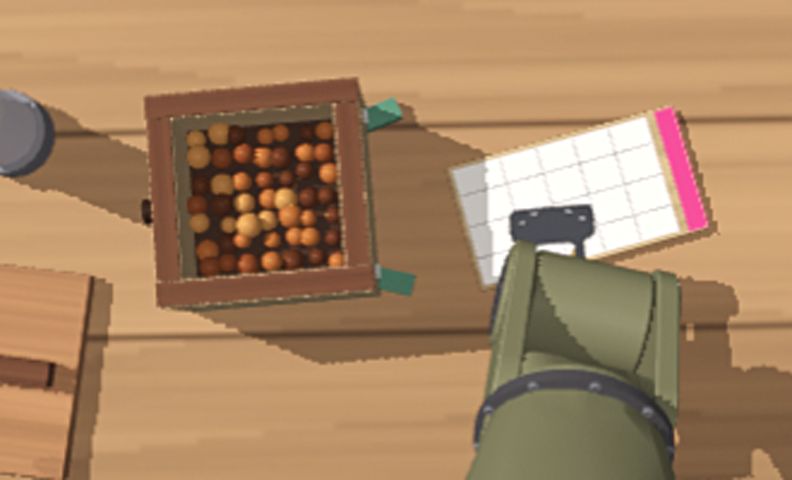

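```bash
python3 -m jog '[[0,[0,0.1,0],0],[0,[0,0.1,0],0],[0,[0,0.1,0],0],[0,[0,0.1,0],0],[0,[0,0.06,0],0],[0,[0,0.06,0],0],[0,[0,0.06,0],0],[0,[0,0.06,0],0],[0,[0,0.06,0],0],[0,[0,0.06,0],0],[0,[0,0.06,0],0],[0,[0,0.06,0],0],[0,[0,0.06,0],0],[0,[0,0,0],0]]'
python3 - <<'E'
from h import *
im=snap("top","pics/t2.png");c=im[140:340,150:480,::-1];cv2.imwrite("pics/t2c.png",cv2.resize(c,None,fx=2.4,fy=2.4,interpolation=cv2.INTER_CUBIC))
E
```

```text
clock: 5.65
eef_pos: [493.9, -65.9, 6.5]
eef_rot: [3.141, 0.0, 1.64]
wrist_force: [0.4, 0.2, -0.1]
finger_gap: 0.3
finger_force: 0.1
```

View pics/t2c.png

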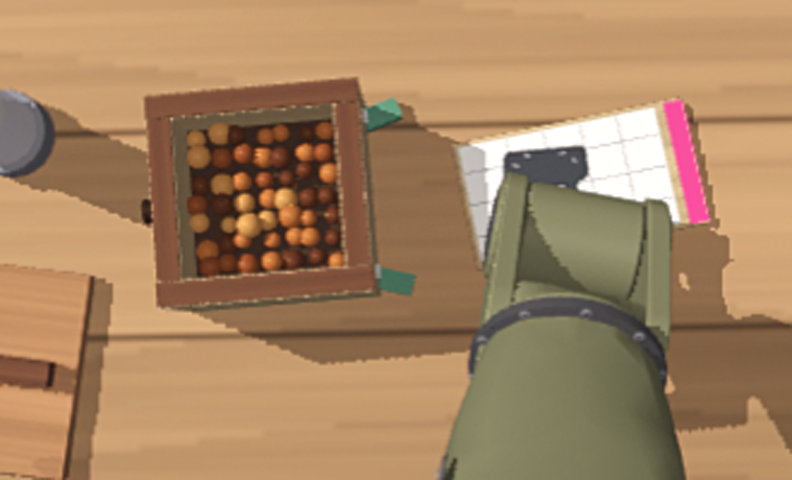

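```bash
cat >> h.py <<'E'
HT=np.array([555.3,173.9]);HTH=1.639
def board(pts,loc,scale=2.4,off=(150,140)):
    B=ray("top",np.array(pts,float)/scale+np.array(off),12)
    t,th,e=fit(loc,B);print("board in hive",inhive(t,HT,HTH).round(1),"yaw",round(th-HTH,3),"err",e.round(1))
    s=read_state();print("tcp in hive",inhive(s["eef_pos"][:2],HT,HTH).round(1),s["clock"])
E
python3 - <<'E'
from h import *
print(calibration("top")["mtx"][0],calibration("top")["distortion"])
board([(458,147),(681,98),(710,220)],[(110,-60),(-110,-60),(-110,60)])
board([(450,170),(670,107),(708,230)],[(110,-60),(-110,-60),(-110,60)])
# orange-pixel check via scene camera
for r in regions_of("top","hive")[:1]:
    m=r["pixels"].astype(np.uint8);print(cv2.minAreaRect(cv2.findNonZero(m)))
print(np.round(proj("top",[[*(HT+np.array([[np.cos(HTH),-np.sin(HTH)],[np.sin(HTH),np.cos(HTH)]])@p),15] for p in [(-124,74),(-124,-74),(-124,93),(-124,-93)]])*2.4-np.array([150,140])*2.4))
E
```

```text
[458.27636705   0.         324.09495001] [-0.06030028  0.          0.          0.          0.        ]
board in hive [-283.3    4. ] yaw 0.127 err [4.9 2.2 3.4]
tcp in hive [-235.    77.7] 5.7
board in hive [-277.    18.5] yaw 0.186 err [4.3 2.4 2. ]
tcp in hive [-235.    77.7] 5.7
((263.9967956542969, 220.46026611328125), (92.06587219238281, 111.3243408203125), 85.42607879638672)
[[418. 274.]
 [404. 116.]
 [420. 295.]
 [402.  96.]]
```

The board is at about (-283, 4) with yaw 0.127 rad in the hive frame. Next I push nearer its leading end so that it turns more and shifts less.

```bash
python3 -m jog '[[0,[0,-0.2,0],0],[0,[0,-0.2,0],0],[0,[0.43,0,0],0],[0,[0.43,0,0],0],[0,[0,0,0],0],[0,[0,0.06,0],0],[0,[0,0.06,0],0],[0,[0,0.06,0],0],[0,[0,0.06,0],0],[0,[0,0.06,0],0],[0,[0,0.06,0],0],[0,[0,0.06,0],0],[0,[0,0.06,0],0],[0,[0,0.06,0],0],[0,[0,0.02,0],0],[0,[0,0,0],0]]'
python3 -m jog '[[0,[0,-0.2,0],0],[0,[0,-0.2,0],0],[0,[-0.4,-0.4,-0.4],0],[0,[-0.4,-0.4,-0.4],0],[94,[0,-0.4,-0.4],0],[94,[-0.2,-0.4,-0.4],0],[94,[-0.4,-0.4,0],0],[94,[0,0,0],0]]'
python3 - <<'E'
from h import *
im=snap("top","pics/t3.png");c=im[140:340,150:480,::-1];cv2.imwrite("pics/t3c.png",cv2.resize(c,None,fx=2.4,fy=2.4,interpolation=cv2.INTER_CUBIC))
E
```

```text
clock: 7.35
eef_pos: [498.7, -22.4, 6.4]
eef_rot: [3.141, 0.0, 1.64]
wrist_force: [-0.4, -0.2, 0.1]
finger_gap: 0.4
finger_force: 0.2
clock: 8.15
eef_pos: [381.7, -101.6, 86.8]
eef_rot: [3.141, 0.001, 1.638]
wrist_force: [-0.3, 0.0, -1.3]
finger_gap: 28.7
finger_force: 0.0
```

View pics/t3c.png

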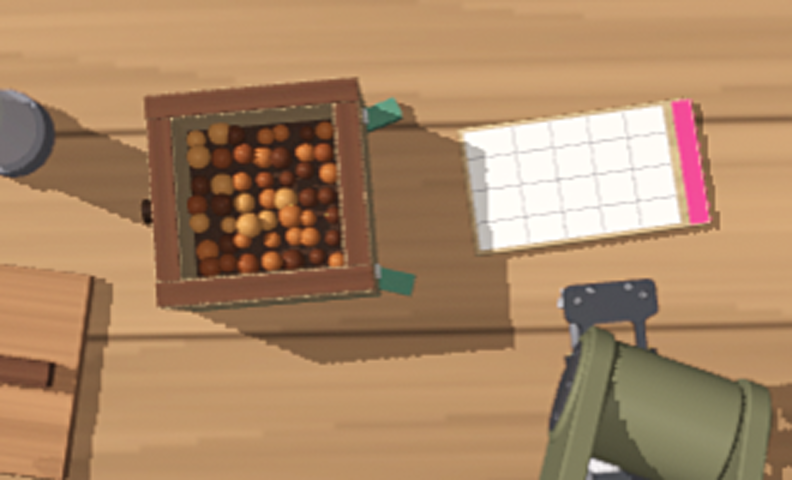

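```bash
python3 - <<'E'
from h import *
board([(460,130),(690,98),(709,222),(479,254)],[(110,-60),(-110,-60),(-110,60),(110,60)])
r=[r for r in regions_of("top","board")][0];m=r["pixels"].astype(np.uint8)
b=cv2.boxPoints(cv2.minAreaRect(cv2.findNonZero(m)));print(r["conf"],b)
W=ray("top",b,12);print(inhive(W,HT,HTH).round(1),inhive(W.mean(0),HT,HTH))
# pink strip centroid
im=camera("top").astype(int);pk=(im[...,0]>180)&(im[...,1]<110)&(im[...,2]>90);pk[:,:400]=0
n=cv2.findNonZero(pk.astype(np.uint8));b=cv2.boxPoints(cv2.minAreaRect(n));print(inhive(ray("top",b,12),HT,HTH).round(1))
E
```

```text
board in hive [-285.9   -3.6] yaw 0.051 err [2.3 2.1 3.1 3.1]
tcp in hive [-262.5  191. ] 8.2
0.94 [[340.26974 193.07115]
 [437.97714 178.596  ]
 [446.11136 233.50203]
 [348.40396 247.97719]]
[[-171.9  -59.2]
 [-392.9  -72.6]
 [-397.3   51.9]
 [-178.7   64.7]] [-285.18688471   -3.81677339]
[[-373.3  -65.3]
 [-392.8  -66.7]
 [-398.    47.1]
 [-378.6   48.4]]
```

```bash
python3 -m jog '[[94,[-0.8,0,0],0],[94,[-0.8,0,0],0],[94,[-0.8,0,0],0],[94,[-0.8,0,0],0],[94,[0,0.8,0],0],[94,[0,0.8,0],0],[94,[0,0.8,0],0],[94,[0,0.8,0],0],[94,[0,0.8,0],0],[94,[0,0,0],-0.016],[94,[0,0,0],0],[94,[0,0,0],0]]'
python3 - <<'E'
from h import *
s=read_state();print(inhive(s["eef_pos"][:2],HT,HTH),s["eef_rot"][2]-HTH,s["eef_pos"][2])
E
```

```text
clock: 9.5
eef_pos: [593.9, -245.7, 85.8]
eef_rot: [-3.141, -0.001, 1.689]
wrist_force: [-0.6, -0.5, 0.4]
finger_gap: 93.8
finger_force: 0.0
[-421.26961926   -9.92252885] 0.050214239717215614 85.76740492241936
```

```bash
python3 -m jog '[[94,[0,0,0.5],0],[94,[0,0,0.5],0],[94,[0,0,0.38],0],[94,[0,0,0.2],0],[94,[0,0,0],0],[94,[0.1,0,0],0],[94,[0.1,0,0],0],[94,[0.06,0,0],0],[94,[0.06,0,0],0],[94,[0.06,0,0],0],[94,[0.06,-0.004,0],0],[94,[0.06,-0.004,0],0],[94,[0.06,-0.004,0],0],[94,[0.06,-0.004,0],0],[94,[0.06,-0.004,0],0],[94,[0.06,-0.004,0],0],[94,[0.06,-0.004,0],0],[94,[0.06,-0.004,0],0],[94,[0,0,0],0]]'
cat >> h.py <<'E'
def look(f=None):
    im=snap("top",f or "pics/tmp.png")
    s=read_state();print("tcp in hive",inhive(s["eef_pos"][:2],HT,HTH).round(1),"yaw",round(s["eef_rot"][2]-HTH,3),s["clock"],s["wrist_force"].round(1))
    for r in regions_of("top","board")[:1]:
        m=r["pixels"].astype(np.uint8);b=cv2.boxPoints(cv2.minAreaRect(cv2.findNonZero(m)))
        W=ray("top",b,12);print(r["conf"],inhive(W,HT,HTH).round(1).tolist(),inhive(W.mean(0),HT,HTH).round(1))
    if f:
        c=im[140:340,150:480,::-1];cv2.imwrite(f,cv2.resize(c,None,fx=2.4,fy=2.4,interpolation=cv2.INTER_CUBIC))
E
python3 -c "
from h import *
look('pics/t4.png')"
```

```text
clock: 11.4
eef_pos: [587.3, -203.2, 7.3]
eef_rot: [-3.141, -0.001, 1.69]
wrist_force: [-0.1, 0.0, -0.3]
finger_gap: 94.0
finger_force: 0.0
tcp in hive [-378.5   -6.2] yaw 0.051 11.45 [-0.1  1.6  0. ]
0.7 [[-147.1, -57.3], [-364.9, -68.6], [-368.6, 54.5], [-153.1, 65.4]] [-258.4   -1.5]
```

View pics/t4.png

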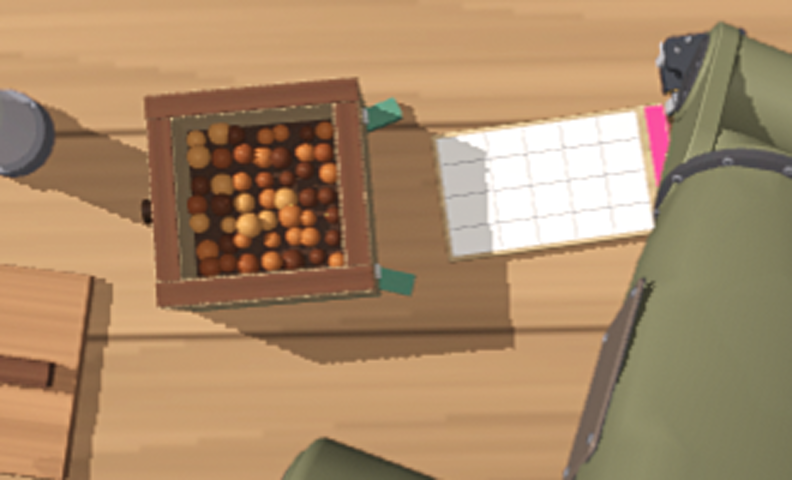

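The board is at (-258, -1.5) with yaw about 0.05, and the tool sits flush behind its pink end. I steer to y = 0 and yaw = 0 while advancing into the funnel.

```bash
python3 -m jog '[[94,[0.06,-0.006,0],0.0009],[94,[0.06,-0.006,0],0.0009],[94,[0.06,-0.006,0],0.0009],[94,[0.06,-0.006,0],0.0009],[94,[0.06,-0.006,0],0.0009],[94,[0.06,-0.006,0],0.0009],[94,[0.06,-0.006,0],0.0009],[94,[0.06,-0.006,0],0.0009],[94,[0.06,-0.006,0],0.0009],[94,[0.06,-0.006,0],0.0009],[94,[0.06,-0.006,0],0.0009],[94,[0.06,-0.006,0],0.0009],[94,[0.06,-0.006,0],0.0009],[94,[0.06,-0.006,0],0.0009],[94,[0.06,-0.006,0],0.0009],[94,[0.06,-0.006,0],0.0009],[94,[0.06,-0.006,0],0.0009],[94,[0.06,-0.006,0],0.0009],[94,[0,0,0],0]]'
python3 -c "
from h import *
look('pics/t5.png')"
```

```text
clock: 13.4
eef_pos: [576.9, -150.2, 7.5]
eef_rot: [3.142, -0.0, 1.639]
wrist_force: [0.8, -0.8, 1.1]
finger_gap: 94.0
finger_force: 0.0
tcp in hive [-325.     0.5] yaw 0.0 13.45 [-0.6 -0.5  0.8]
0.96 [[-94.2, -62.8], [-305.9, -62.3], [-303.7, 62.2], [-94.4, 61.8]] [-199.5   -0.3]
```

View pics/t5.png

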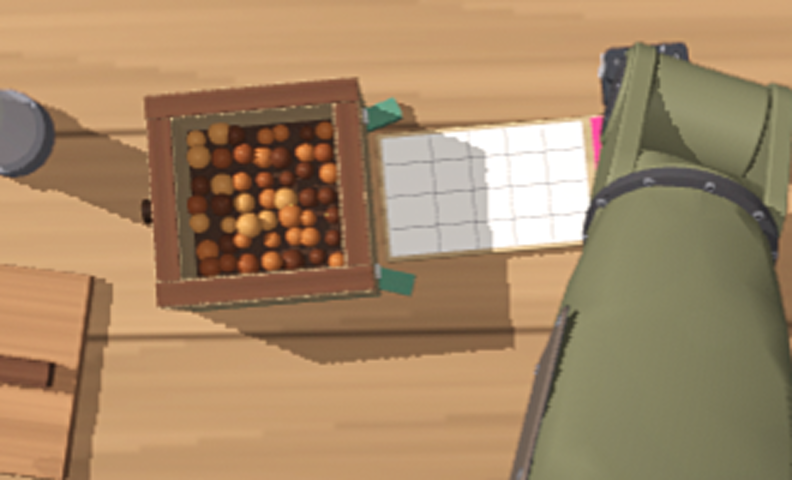

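The board is at (-200, 0) with yaw 0, its leading end just before the face and centred between the runners. I push on straight, watching the force.

```bash
for i in 1; do python3 -m jog '[[94,[0.05,0,0],0],[94,[0.05,0,0],0],[94,[0.05,0,0],0],[94,[0.05,0,0],0],[94,[0.05,0,0],0],[94,[0.05,0,0],0],[94,[0.05,0,0],0],[94,[0.05,0,0],0]]'; done
python3 -m jog '[[94,[0.05,0,0],0],[94,[0.05,0,0],0],[94,[0.05,0,0],0],[94,[0.05,0,0],0],[94,[0.05,0,0],0],[94,[0.05,0,0],0],[94,[0.05,0,0],0],[94,[0.05,0,0],0]]'
python3 -c "
from h import *
look()"
```

```text
clock: 14.3
eef_pos: [575.6, -130.4, 7.5]
eef_rot: [3.141, 0.0, 1.639]
wrist_force: [-0.8, -0.9, 1.6]
finger_gap: 93.8
finger_force: 0.8
clock: 15.1
eef_pos: [574.2, -110.5, 7.5]
eef_rot: [3.142, 0.0, 1.639]
wrist_force: [0.8, -1.5, 1.2]
finger_gap: 93.9
finger_force: 1.0
tcp in hive [-284.7    0.5] yaw 0.0 15.15 [ 0.1 -1.   1.1]
0.93 [[-85.6, -59.9], [-251.8, -60.3], [-250.8, 59.9], [-86.3, 60.3]] [-168.6   -0. ]
```

```bash
python3 -m jog '[[94,[0.06,0,0],0],[94,[0.06,0,0],0],[94,[0.06,0,0],0],[94,[0.06,0,0],0],[94,[0.06,0,0],0],[94,[0.06,0,0],0],[94,[0.06,0,0],0],[94,[0.06,0,0],0],[94,[0.06,0,0],0],[94,[0.06,0,0],0]]'
python3 -m jog '[[94,[0.06,0,0],0],[94,[0.06,0,0],0],[94,[0.06,0,0],0],[94,[0.06,0,0],0],[94,[0.06,0,0],0],[94,[0.06,0,0],0],[94,[0.06,0,0],0],[94,[0.06,0,0],0],[94,[0.06,0,0],0],[94,[0.06,0,0],0]]'
python3 -m jog '[[94,[0.06,0,0],0],[94,[0.06,0,0],0],[94,[0.06,0,0],0],[94,[0.06,0,0],0],[94,[0.06,0,0],0],[94,[0.06,0,0],0],[94,[0.06,0,0],0],[94,[0.06,0,0],0],[94,[0.06,0,0],0],[94,[0.06,0,0],0]]'
python3 -c "
from h import *
look('pics/t6.png')"
```

```text
clock: 16.2
eef_pos: [572.1, -80.5, 7.4]
eef_rot: [-3.141, -0.0, 1.639]
wrist_force: [0.3, -0.9, -0.8]
finger_gap: 93.9
finger_force: 0.4
clock: 17.2
eef_pos: [570.1, -50.6, 7.4]
eef_rot: [-3.142, -0.0, 1.639]
wrist_force: [-0.1, -1.1, -1.2]
finger_gap: 93.7
finger_force: 0.3
clock: 18.2
eef_pos: [568.1, -20.6, 7.4]
eef_rot: [-3.142, -0.0, 1.639]
wrist_force: [-0.1, -0.1, 0.1]
finger_gap: 93.8
finger_force: 0.3
tcp in hive [-194.6    0.5] yaw 0.0 18.25 [-0.6  0.2  0.2]
0.84 [[-90.6, -60.1], [-130.7, -59.2], [-128.2, 58.6], [-88.5, 57.7]] [-109.5   -0.7]
```

View pics/t6.png

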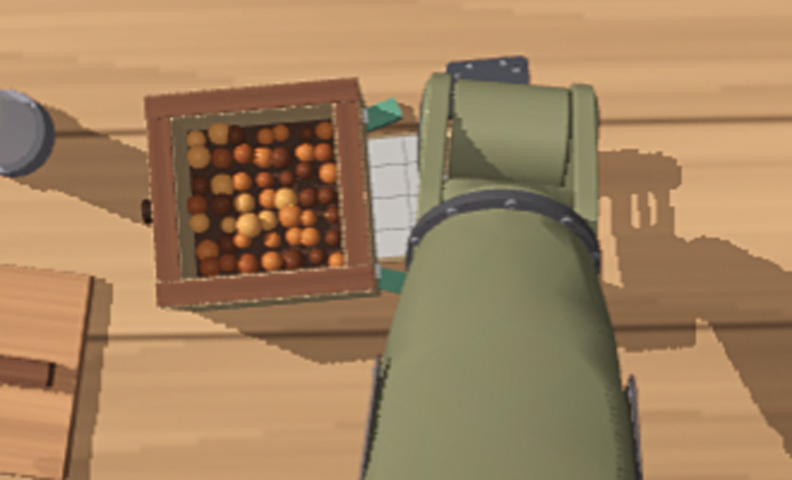

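```bash
python3 -m jog '[[94,[0.05,0,0],0],[94,[0.05,0,0],0],[94,[0.05,0,0],0],[94,[0.05,0,0],0],[94,[0.05,0,0],0],[94,[0.05,0,0],0],[94,[0.05,0,0],0],[94,[0.05,0,0],0],[94,[0.05,0,0],0],[94,[0.05,0,0],0],[94,[0.05,0,0],0],[94,[0.05,0,0],0]]'
python3 -m jog '[[94,[0.02,0,0],0],[94,[0.02,0,0],0],[94,[0.02,0,0],0],[94,[0.02,0,0],0]]'
python3 -m jog '[[94,[0.02,0,0],0],[94,[0.02,0,0],0],[94,[0.02,0,0],0]]'
```

```text
clock: 19.5
eef_pos: [566.1, 9.3, 7.5]
eef_rot: [3.142, -0.0, 1.639]
wrist_force: [0.5, -1.4, 0.6]
finger_gap: 94.0
finger_force: 0.8
clock: 19.9
eef_pos: [565.8, 13.0, 7.5]
eef_rot: [3.142, 0.0, 1.639]
wrist_force: [0.4, -1.3, 1.8]
finger_gap: 94.1
finger_force: 0.9
clock: 20.2
eef_pos: [565.6, 16.1, 7.5]
eef_rot: [3.142, 0.0, 1.639]
wrist_force: [-0.3, -2.3, 0.9]
finger_gap: 93.9
finger_force: 0.9
```

```bash
for i in 1; do python3 -m jog '[[94,[0.02,0,0],0],[94,[0.02,0,0],0]]'; done
python3 -m jog '[[94,[0.02,0,0],0]]'
python3 -m jog '[[94,[0.02,0,0],0]]'
```

```text
clock: 20.4
eef_pos: [565.4, 18.1, 7.5]
eef_rot: [-3.142, 0.0, 1.639]
wrist_force: [0.4, -2.2, 1.7]
finger_gap: 94.3
finger_force: 1.0
clock: 20.5
eef_pos: [565.4, 19.1, 7.4]
eef_rot: [3.142, -0.0, 1.639]
wrist_force: [0.3, -1.2, 1.9]
finger_gap: 94.2
finger_force: 1.0
clock: 20.6
eef_pos: [565.3, 20.1, 7.5]
eef_rot: [3.142, 0.0, 1.639]
wrist_force: [-0.3, -2.4, 1.9]
finger_gap: 94.1
finger_force: 1.0
```

```bash
python3 -m jog '[[94,[0.02,0,0],0]]'
```

```text
clock: 20.7
eef_pos: [565.2, 21.1, 7.5]
eef_rot: [3.142, 0.0, 1.639]
wrist_force: [-0.6, -2.3, 1.3]
finger_gap: 94.1
finger_force: 1.0
```

```bash
python3 -m jog '[[94,[0.01,0,0],0],[94,[0.01,0,0],0]]'
```

```text
clock: 20.9
eef_pos: [565.2, 22.1, 7.5]
eef_rot: [3.142, -0.0, 1.639]
wrist_force: [-0.1, -2.2, 0.8]
finger_gap: 93.7
finger_force: 1.0
```

```bash
python3 -m jog '[[94,[0.01,0,0],0],[94,[0.01,0,0],0]]'
```

```text
clock: 21.1
eef_pos: [565.1, 22.5, 7.5]
eef_rot: [-3.142, 0.001, 1.639]
wrist_force: [-0.3, -8.8, 1.3]
finger_gap: 94.2
finger_force: 4.3
```

```bash
python3 -m jog '[[94,[0.01,0,0],0],[94,[0.01,0,0],0]]'
```

```text
clock: 21.3
eef_pos: [565.0, 22.7, 7.5]
eef_rot: [-3.141, 0.002, 1.639]
wrist_force: [-0.1, -15.2, 2.1]
finger_gap: 93.9
finger_force: 7.3
```

The force rises to 15 N where the stop is expected (TCP about -151), so the board is home. I back straight off and lift.

```bash
python3 -m jog '[[94,[-0.04,0,0],0],[94,[-0.1,0,0],0],[94,[-0.3,0,0],0],[94,[-0.6,0,0],0],[94,[-0.6,0,0],0],[94,[-0.5,0,-0.3],0],[94,[-0.5,0,-0.6],0],[94,[-0.5,0,-0.8],0],[94,[-0.5,0,-0.8],0],[94,[-0.5,0,-0.8],0],[94,[-0.6,-0.3,0],0],[94,[-0.6,-0.4,0],0],[94,[0,0,0],0],[94,[0,0,0],0]]'
python3 -c "
from h import *
look('pics/t7.png')"
```

```text
clock: 22.7
eef_pos: [547.9, -245.6, 172.3]
eef_rot: [-3.141, -0.0, 1.637]
wrist_force: [-0.5, 0.2, 0.5]
finger_gap: 93.9
finger_force: 0.0
tcp in hive [-417.3   35.5] yaw -0.0 22.75 [-0.3 -1.1  0.1]
0.88 [[-88.5, -57.5], [-144.7, -57.0], [-143.6, 60.4], [-88.0, 60.0]] [-116.2    1.5]
```

View pics/t7.png

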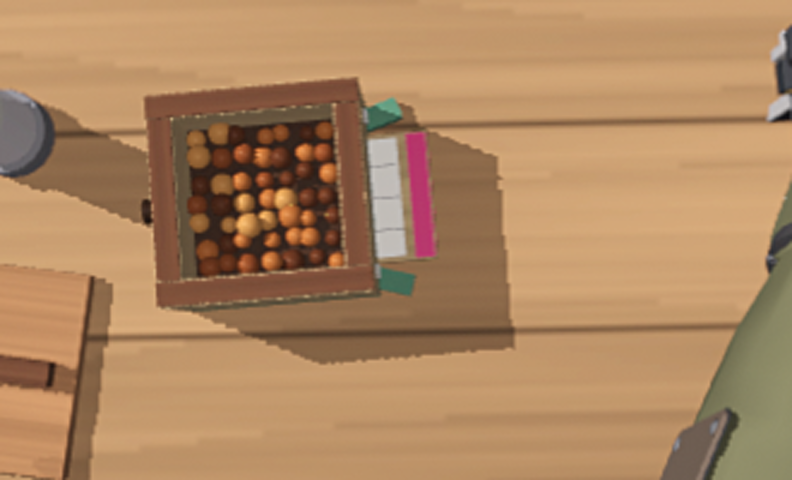

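The pink end (crop 405–435, 133–258) stands square. Its rear edge is at x ≈ -144 in the hive frame, where -145 is expected. The bottle, cover and hive are unmoved and the hand is clear, so I hand in.

```bash
python3 -c "
from cell import *
print(sign_off())"
```

```text
the job is handed in; nothing more can be done
None
```

The board is fully home against the back stop, pink end outward and square in the tunnel, with the hand clear and the job handed in at about 23 s of the 64 s allowed.

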